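# Pack the jig gap and hold the panel flush

### The arm

A 6-joint arm with a two-finger parallel gripper is mounted at the origin on the work surface. World frame = base frame: x ahead of the robot, y to its left, z up, the work surface at z = 0. Lengths are in m, angles in rad, forces in N, time in s.
With the tool pointing down it reaches from about 0.35 to 0.975 m from the base axis. Payload 7.1 kg.
Tool frame: the origin (TCP) lies midway between the tips of the shut fingers; the grasp point (between the pads) lies 19 mm behind it; z points along the fingers, y is the line along which they close (so a half turn about z gives the same grasp; the last joint's range is limited). The gripper opens to 88 mm and grips with 3 to 60 N. Pads are 20 mm wide; open, the fingers measure 115 mm over their backs; the gripper's body (75 mm by 178 mm) begins 61 mm behind the grasp point.
Start: joints at [1.183, 0.423, 1.63, -0, 1.089, -0.019], TCP at [0.225, 0.583, 0.223] pointing down, gripper open.
Joint ranges: [-3, 3], [-0.9, 2.11], [0.09, 2.58], [-1.31, 4.45], [0.11, 2.69], [-2.54, 2.54]. Speed limits (rad/s): [2.39, 2.39, 3.01, 3.14, 3.14, 3.14].

### API

Orientations are given as a unit quaternion [w, x, y, z].
In Python, from station import move_pose, movel, movej, command_gripper, wait, inverse_kinematics, read_camera, camera_info, MotionError, job_done, get_time, get_joint_pos, get_qvel, get_effort, get_tcp_pos, get_ee_rot, get_ft_force, get_ft_torque, get_grip_width, get_finger_force gives the robot as it stands. Calls block until the motion is done:
- move_pose(position, orientation): joint-space move of the TCP to a pose.
- movel(position, frame=None, v=0.15, until_force=None): straight line of the TCP; frame=None keeps the orientation; v is the mean speed in m/s. With until_force (N) it stops when the force on the tool has changed by that much, and returns True; else False.
- movej(angles): joint-space move.
- command_gripper(opening): opening from 0.0 (shut) to 1.0 (fully open); the grip force is fixed at half the most; returns when the fingers have stopped.
- wait(seconds).
- inverse_kinematics(position, orientation): joint angles nearest the present ones, or None.
- read_camera(name): name is "scene" or "top"; returns the picture (384x512x3 uint8, red, green, blue); there is no depth.
- camera_info(name): a dict with "intrinsics" (3x3 intrinsics, pixels), "dist" ([k1, k2, p1, p2, k3] as OpenCV has them; the pictures are not rectified), "T" (4x4, takes a point from camera to world coordinates). Camera axes: x right, y up, looking along -z (the intrinsics and any distortion apply to the point x, -y, -z); pixel columns grow to the right and rows downward; lengths in m; the calibration is good to about 2 mm. A picture is of the moment at which its call begins. camera_info takes no time and is no camera call.
A pose or a line that the arm cannot do raises MotionError and nothing moves.
- job_done(): hands the job in; it is judged then, once.
Readings, each from a call of its own:
- get_time(): time.
- get_joint_pos(): joint angles.
- get_qvel(): joint speeds.
- get_effort(): joint torques, N m.
- get_tcp_pos(): TCP position.
- get_ee_rot(): TCP orientation.
- get_ft_force(): force on the tool from outside, world axes, zero at the start.
- get_ft_torque(): the same for the moment, N m.
- get_grip_width(): opening from 0.0 (shut) to 1.0 (fully open).
- get_finger_force(): force on a finger pad.
Only numpy, scipy, OpenCV 4.12 (cv2) and the standard library are available. Lean on these libraries where they do the work, as an engineer would, in place of code of your own. Each camera call takes 0.05 s, during which the arm holds its last target. There are 200 camera calls.

### The job

Fold both flaps of the small carton right back, well past upright, take out the wooden spacer block and slide it, standing upright, down into the middle of the gap beside the panel in the fitting jig that is wide enough for it (next to the thinner batten) until it stands on the baseboard, and let go of it. Then press the sprung panel down with the fingers until its top is flush with the battens, and finish while still holding it pressed there. Leave the glue bottle, tape roll and screwdriver where they are.

Things in the scene. Friction and masses are not known exactly. Their poses are not given: they have to be found in the camera images.
- carton: Fixed open-topped cardboard carton, outside 140 (its x) x 158 (its y) x 95 mm high, walls and floor 4 mm; origin at the centre of its underside, z up. Two hinged flaps close its top, one from each y side; the two end flaps are already folded down outside its x walls (making it 152 mm long in x near the top).
- flap_left (a joint): Angle (rad) of the flap hinged along the carton's +y rim: 0 lies flat over the opening, pi/2 upright, about 3.1 folded out level, stop at 3.4. It starts ajar (0.7 to 1.05) and its crease is stiff enough (about 0.025 N m) to stay where it is left. Flap 136 mm along the rim, 54 mm from crease to free edge, 4 mm thick. Fingertips lowered between the two free edges and moved outwards above the rim swing it open.
- flap_left_hinge (a point): Middle of the left flap's crease, on the carton's +y rim, 77 mm from the carton's middle, 95 mm above the table.
- flap_left_edge (a point): Middle of the left flap's free edge.
- flap_right (a joint): The same for the flap hinged along the carton's -y rim (0 flat shut, pi/2 upright, stop at 3.4).
- flap_right_hinge (a point): Middle of the right flap's crease, on the carton's -y rim, 77 mm from the middle, 95 mm above the table.
- flap_right_edge (a point): Middle of the right flap's free edge.
- spacer: Loose wooden block standing on end on the carton's floor, 50 (its x) x 20 (its y, the thickness) x 76 mm tall, about 55 g; origin at the centre of its underside, z up. It must stay this way up.
- jig: Fixed fitting jig on the table: baseboard 120 (its x) x 210 (its y) x 12 mm, origin at the centre of its underside, z up. The panel sits over its middle, a batten stands towards each end of its y axis, so one gap lies on each side of the panel, each running along the jig's x, open at both ends and above, floored by the baseboard.
- thin_batten: Fixed batten 110 (jig x) x 12 (jig y) x 22 mm high on the baseboard, top 34 mm above the table; its middle is 76 mm from the jig's middle on the +y or the -y side (this varies). Origin at the centre of its underside, axes as the jig's. The gap between it and the panel is 25 mm: the spacer goes here, its middle then 57.5 mm from the jig's middle, standing on the baseboard, 50 mm side along the gap.
- thick_batten: Fixed batten like the other but 32 mm thick, 76 mm from the jig's middle on the opposite side; the gap between it and the panel is only 15 mm, too narrow for the spacer.
- panel (a joint): How far the sprung panel is pressed down (m): 0 at rest, standing 8 mm proud of the battens; 0.008 at its stop, flush with them. The spring asks about 2.5 N at first and 7 to 8 N at the stop; it rises again when let go.
- panel_top (a point): Centre of the top face of the plywood panel, 100 (jig x) x 90 (jig y) x 12 mm; 42 mm above the table at rest, 34 mm when flush. It moves only up and down.
- glue: Glue bottle, 56 mm across, 130 mm tall, origin at the centre of its underside. Leave alone.
- tape: Roll of tape lying flat, 90 mm across, 24 mm high, origin at the centre of its underside. Leave alone.
- driver: Screwdriver lying on the table, along its x. Leave alone.
There are look-alikes about, which are no part of the job. Of the things that look like the spacer, take the one that is farthest to the robot's left at the start. Several things have the shape of the carton; the one meant has the colours described above.

How it is judged:
By the outcome, as a careful person would: the job done as asked, in the order asked, and still so for the second after the job is handed in, while the arm keeps its last pose, push and grip.
It also fails if it takes over 53 s, if anything falls off the work surface, if the arm or the gripper's body presses on something with over 40 N, if the wrist force passes 120 N, or if a joint passes its speed limit or range.

## Working session

There is one attempt and no reset: what is moved stays moved. The work goes in short steps, each a Python script; the robot and the scene stay as the last script left them, time stands still between calls to the robot, and variables do not carry over. Pictures are saved under pics/ and viewed, at most 10 in all, crops included, and the job is handed in when it is done.

```bash
ls; mkdir -p pics
python3 - <<'E'
from station import *
import cv2,numpy as np
for n in("scene","top"):
    im=read_camera(n); i=camera_info(n); print(n,i)
    cv2.imwrite(f"pics/{n}0.png",cv2.resize(im[:,:,::-1],(800,600),interpolation=cv2.INTER_CUBIC))
    np.save(f"pics/{n}0.npy",im)
print(get_time(),get_ee_rot())
E
```

```text
pics
scene {'intrinsics': array([[377.16933694,   0.        , 248.64596254],
       [  0.        , 377.16933694, 195.044979  ],
       [  0.        ,   0.        ,   1.        ]]), 'dist': array([-0.03923811,  0.        ,  0.        ,  0.        ,  0.        ]), 'T': array([[ 0.8068711 , -0.48301094,  0.34008744,  0.91088225],
       [ 0.59052772,  0.64454556, -0.48563158, -0.50498074],
       [ 0.01536351,  0.59267314,  0.80529653,  0.89711244],
       [ 0.        ,  0.        ,  0.        ,  1.        ]])}
top {'intrinsics': array([[458.8753449 ,   0.        , 257.47347569],
       [  0.        , 458.8753449 , 202.69005584],
       [  0.        ,   0.        ,   1.        ]]), 'dist': array([-0.03427202,  0.        ,  0.        ,  0.        ,  0.        ]), 'T': array([[ 1.75020286e-02,  9.82007486e-01, -1.88029189e-01,
         3.87178661e-01],
       [-9.99846762e-01,  1.72582114e-02, -2.93387322e-03,
         2.44685691e-03],
       [ 3.63962028e-04,  1.88051725e-01,  9.82159059e-01,
         1.14412587e+00],
       [ 0.00000000e+00,  0.00000000e+00,  0.00000000e+00,
         1.00000000e+00]])}
0.1 [-1.42593123e-04  1.83365238e-01  9.83044610e-01 -6.80497186e-04]
```

View pics/scene0.png

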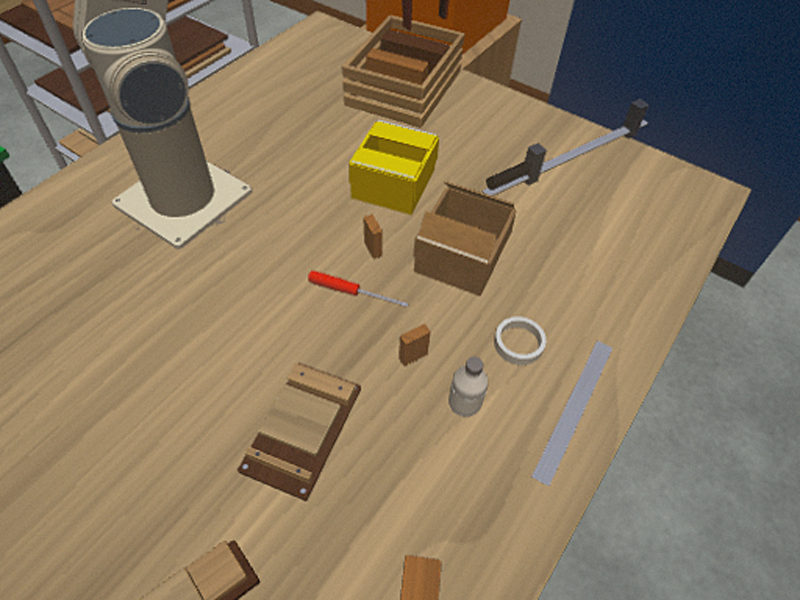

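View pics/top0.png

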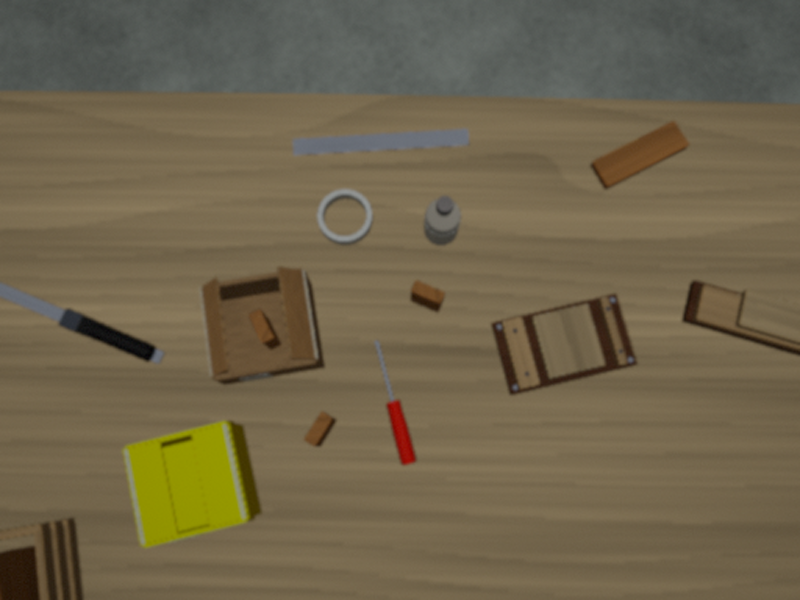

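The scene view shows the brown carton at about (465,240) with a block inside it, the jig at (300,430), and decoys: a yellow carton, loose blocks and another jig at the edge. In the top view the carton is at (262,325) and the jig at (565,343). The jig's thin batten is on the right (-y) at (622,328). I'll zoom in on both.

Run:
```python
import cv2,numpy as np
im=np.load("pics/top0.npy")[:,:,::-1]
a=im[160:250,120:215];b=im[180:260,305:415]; s=np.load("pics/scene0.npy")[:,:,::-1][110:195,255:340]
f=lambda x,k:cv2.resize(x,None,fx=k,fy=k,interpolation=cv2.INTER_CUBIC)
A=f(a,4);B=f(b,3.6);S=f(s,3)
c=np.zeros((600,800,3),np.uint8)
c[:A.shape[0],:A.shape[1]]=A; c[:B.shape[0],400:400+B.shape[1]]=B[:,:400]; c[300:300+S.shape[0],400:400+S.shape[1]]=S
cv2.imwrite("pics/crop1.png",c)
```

```text
(no output)
```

View pics/crop1.png

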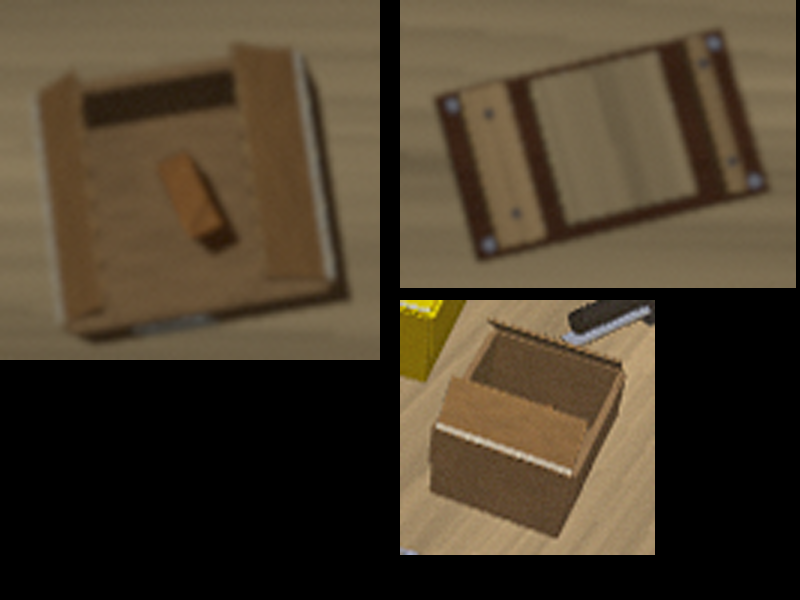

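The crop shows the carton's creases as white lines, right (297,55)-(332,280) and left (38,95)-(62,325). The block's top is around (190,195), and the jig board's corners are (437,97), (717,30), (768,187) and (478,260).

```bash
cat > h.py <<'E'
import cv2,numpy as np
from station import *
def ray(n,p):
    i=camera_info(n);q=cv2.undistortPoints(np.array([[p]],float),i["intrinsics"],np.array(i["dist"]))[0,0]
    T=i["T"]; return T[:3,3],T[:3,:3]@np.array([q[0],-q[1],-1])
def atz(n,p,z):
    o,d=ray(n,p); return (o+d*(z-o[2])/d[2])
def proj(n,P):
    i=camera_info(n);T=i["T"];c=(np.atleast_2d(P)-T[:3,3])@T[:3,:3]*[1,-1,-1]
    return cv2.projectPoints(c,np.zeros(3),np.zeros(3),i["intrinsics"],np.array(i["dist"]))[0][:,0]
def rz(a): return np.array([[np.cos(a),-np.sin(a),0],[np.sin(a),np.cos(a),0],[0,0,1]])
E
python3 - <<'E'
from h import *
A=lambda u,v:(120+(u+.5)/4-.5,160+(v+.5)/4-.5)
B=lambda u,v:(305+(u-399.5)/3.6-.5,180+(v+.5)/3.6-.5)
np.set_printoptions(precision=4,suppress=True)
def show(t,pts,f,z):
    P=np.array([atz("top",f(*p),z) for p in pts]);print(t,P[:,:2].tolist(),"mean",P.mean(0),"d",np.linalg.norm(np.diff(P,axis=0,append=P[:1]),axis=1), "ang",np.arctan2(P[1,1]-P[0,1],P[1,0]-P[0,0])); return P
show("hr",[(332,280),(297,55)],A,.095)
show("hl",[(62,325),(38,95)],A,.095)
show("blk",[(160,157),(190,152),(222,222),(200,240)],A,.08)
show("base",[(437,97),(478,260),(768,187),(717,30)],B,.012)
show("panel",[(528,83),(568,225),(697,192),(660,47)],B,.042)
print("nadir",proj("top",[[.387,.0024,0],]))
# orange segmentation of block
im=np.load("pics/top0.npy");c=im[195:225,155:182].astype(int)
m=((c[...,0]-c[...,2])>62)
print((c[...,0]-c[...,2])[::2,::2])
E
```

```text
hr [[0.5226535199411648, 0.13078512155752195], [0.6557755993622554, 0.1567829286794915]] mean [0.5892 0.1438 0.095 ] d [0.1356 0.1356] ang 0.1928655060410996
hl [[0.4937923986137154, 0.28503031802099826], [0.628989008305622, 0.30835269357345413]] mean [0.5614 0.2967 0.095 ] d [0.1372 0.1372] ang 0.1708258268202034
blk [[0.59602612759647, 0.23749537360985937], [0.5993546029587246, 0.21985197024490294], [0.5577311687558482, 0.19871008685526034], [0.5468069640312967, 0.21110292977881528]] mean [0.575  0.2168 0.08  ] d [0.018  0.0467 0.0165 0.0558] ang -1.3843350755112385
base [[0.5965054386636923, -0.13847032992061797], [0.4835373712153474, -0.16593725307674645], [0.5371686469736394, -0.3676279288972719], [0.6479321900669915, -0.33630897871642745]] mean [ 0.5663 -0.2521  0.012 ] d [0.1163 0.2087 0.1151 0.2044] ang -2.9030819188850523
panel [[0.6017226786311564, -0.19675713431551103], [0.505363931633021, -0.2220571766484903], [0.5290259651921099, -0.30958291763186513], [0.6283885724377842, -0.28767470423476293]] mean [ 0.5661 -0.254   0.042 ] d [0.0996 0.0907 0.1017 0.0947] ang -2.884827320772912
nadir [[257.3215 290.5138]]
[[46 48 47 49 50 49 50 50 49 50 49 47 47 52]
 [46 48 49 48 48 50 51 51 50 50 48 49 47 54]
 [48 48 49 53 59 69 59 48 50 49 49 48 48 51]
 [49 51 57 64 70 73 67 44 51 49 50 48 49 47]
 [48 49 52 68 72 74 71 53 42 49 48 48 47 49]
 [49 50 50 64 72 73 72 64 44 45 48 46 48 48]
 [48 47 49 54 72 70 71 71 53 40 48 50 50 48]
 [49 50 49 50 67 71 73 74 62 41 47 50 49 48]
 [49 49 49 49 60 71 72 71 68 48 41 49 47 47]
 [47 48 50 49 52 70 71 66 68 68 44 46 49 49]
 [48 48 48 49 50 67 70 67 72 71 53 41 48 48]
 [48 48 46 46 49 52 68 68 65 53 38 34 46 47]
 [48 49 47 48 48 49 55 48 39 40 33 33 40 47]
 [45 46 47 48 49 48 47 44 39 35 31 37 47 48]
 [49 49 47 50 48 49 47 48 44 42 44 46 49 47]]
```

```bash
cat > fit.py <<'E'
from h import *
from scipy.optimize import minimize
S=8
def box(sx,sy,z0,z1,c=(0,0)): return np.array([[c[0]+a*sx/2,c[1]+b*sy/2,z] for a in(-1,1) for b in(-1,1) for z in(z0,z1)])
def hull(n,P,off,k):
    q=(proj(n,P)-off+.5)*S
    return cv2.convexHull(q.astype(np.float32)).astype(np.int32)
def render(n,parts,x,r):
    (r0,r1,c0,c1)=r;im=np.full(((r1-r0)*S,(c1-c0)*S),255,np.uint8)
    for P,v in parts: cv2.fillConvexPoly(im,hull(n,P@rz(x[2]).T+[x[0],x[1],0],[c0,r0],S),v)
    return cv2.GaussianBlur(cv2.resize(im,(c1-c0,r1-r0),interpolation=cv2.INTER_AREA).astype(float),(0,0),.7)
def fit(views,parts,x0):
    def cost(x): return -sum(np.corrcoef(render(n,parts,x,r).ravel(),I.ravel())[0,1] for n,I,r in views)
    s=np.array([[0,0,0],[.01,0,0],[0,.01,0],[0,0,.08]])+x0
    o=minimize(cost,x0,method="Nelder-Mead",options=dict(initial_simplex=s,xatol=1e-4,fatol=1e-5));return o.x,o.fun/len(views)
JIG=[(box(.12,.21,0,.012),0),(box(.11,.012,.012,.034,(0,-.076)),255),(box(.11,.032,.012,.034,(0,.076)),255),(box(.1,.09,.030,.042),255)]
E
python3 - <<'E'
from fit import *
T=np.load("pics/top0.npy").astype(float);Sc=np.load("pics/scene0.npy").astype(float)
x0=np.array([.566,-.253,.25])
def roi(n,c,rad):
    p=proj(n,c)[0].astype(int);return(p[1]-rad,p[1]+rad,p[0]-rad,p[0]+rad)
cut=lambda I,r:np.minimum(I[r[0]:r[1],r[2]:r[3]].mean(2),110)
v=[]
for n,I in(("top",T),("scene",Sc)):
    r=roi(n,[.566,-.253,.02],52);v.append((n,cut(I,r),r)); print(n,fit(v[-1:],JIG,x0))
print("both",fit(v,JIG,x0))
r=(190,230,150,190);c=T[r[0]:r[1],r[2]:r[3]];I=-np.clip(c[...,0]-c[...,2],49,72)
for a in(.3,.6):print("blk",fit([("top",I,r)],[(box(.05,.02,.004,.08),0)],np.array([.57,.215,a])))
print("toponly",fit([("top",I,r)],[(box(.05,.02,.079,.08),0)],np.array([.57,.215,.45])))
E
```

```text
top (array([ 0.56661187, -0.25436582,  0.25132776]), np.float64(-0.9146929308829224))
scene (array([ 0.56522557, -0.25058512,  0.25545995]), np.float64(-0.917823950309898))
both (array([ 0.56624038, -0.25288628,  0.25784684]), np.float64(-0.8960164715649617))
blk (array([0.57989965, 0.22730197, 0.5590897 ]), np.float64(-0.7302304902137926))
blk (array([0.57873411, 0.22645325, 0.56566744]), np.float64(-0.7304805645339336))
toponly (array([0.5736721 , 0.21994344, 0.47023805]), np.float64(-0.9196463073432456))
```

Both cameras agree on the jig, at (0.566,-0.253) with yaw 0.255. The carton is at (0.575,0.220) with yaw 0.18, and the block at (0.574,0.220) with yaw 0.47. Next I'll open the flaps.

```bash
cat >> h.py <<'E'
def down(th):
    f=th/2+np.pi/4; return np.array([0,np.cos(f),np.sin(f),0])
C=np.array([.5753,.2203]);CY=.18
def cp(x,y,z): return list(C+(rz(CY)[:2,:2]@[x,y]))+[z]
E
python3 - <<'E'
from h import *
q=down(CY-np.pi/2)
command_gripper(0.0)
move_pose(cp(0,0,.22),q); print(get_time(),get_joint_pos())
movel(cp(0,0,.113),v=.2)
for s in(1,-1):
    print(movel(cp(0,s*.112,.113),v=.15,until_force=15),end=' ')
    print(movel(cp(0,s*.112,.100),v=.06,until_force=12),get_tcp_pos(),get_ft_force())
    movel(cp(0,s*.105,.125),v=.2)
    if s==1: movel(cp(0,.06,.19),v=.3);movel(cp(0,.0,.19),v=.3);movel(cp(0,0,.113),v=.2)
movel(cp(0,-.06,.22),v=.3)
movel([.5737+.0,.05,.25],v=.4)
print(get_time())
im=read_camera("top");np.save("pics/top1.npy",im);b=read_camera("scene");np.save("pics/scene1.npy",b)
f=lambda x,k:cv2.resize(x,None,fx=k,fy=k,interpolation=cv2.INTER_CUBIC)
cv2.imwrite("pics/c2.png",np.hstack([f(im[150:250,100:230,::-1],3),f(b[100:200,240:370,::-1],3)]))
print(get_time())
E
```

```text
3.275 [3.47354839e-01 4.12997042e-01 1.65268506e+00 2.01636314e-04
 1.07588907e+00 1.73665219e+00]
True False [0.55527556 0.3302757  0.10002493] [-0.23409596  0.19782227 -0.60243105]
False False [0.59468757 0.11047573 0.09913775] [-0.54345768  0.38046209 -0.35897274]
9.85
9.95
```

View pics/c2.png

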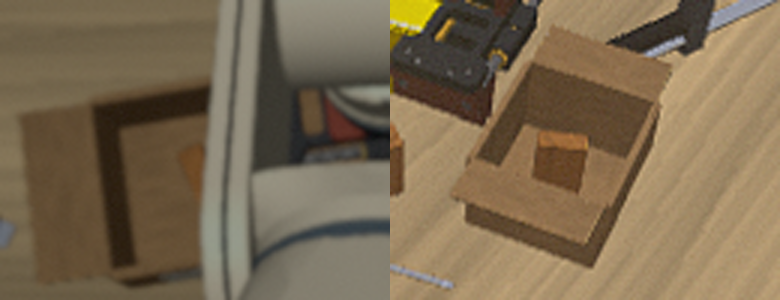

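Both flaps lie folded out. The block is seen standing in the carton, with its top face at about (561,141) in the crop. I'll cross-check its position from the scene camera, then grasp it.

Run:
```python
from fit import *
p=(240+(561.5-390)/3-.5,100+141.5/3-.5); print(atz("scene",p,.08))
I=np.load("pics/scene1.npy").astype(float);r=(138,172,282,314);c=I[r[0]:r[1],r[2]:r[3]]
D=-np.clip(c[...,0]-c[...,2],30,200)
for a in(.35,.6):print(fit([("scene",D,r)],[(box(.05,.02,.004,.08),128),(box(.05,.02,.0795,.08),0)],np.array([.575,.218,a])))
```

```text
[0.5746309  0.21828077 0.08      ]
(array([0.57474961, 0.22010596, 0.50152627]), np.float64(-0.5760653158818756))
(array([0.57457031, 0.22013995, 0.51758264]), np.float64(-0.5762164844309843))
```

```bash
cat >> h.py <<'E'
J=np.array([.5662,-.2529]);JY=.2545
def jp(x,y,z): return list(J+(rz(JY)[:2,:2]@[x,y]))+[z]
E
python3 - <<'E'
from h import *
q=down(.49-np.pi/2)
move_pose([.5743,.2199,.17],q); command_gripper(.6)
print(movel([.5743,.2199,.047],v=.15,until_force=10))
command_gripper(0.0); print("w",get_grip_width()*88,get_finger_force(),get_tcp_pos(),get_time())
movel([.5743,.2199,.20],v=.2)
move_pose(jp(0,-.0575,.20),down(JY-np.pi/2)); print(get_joint_pos())
movel(jp(0,-.0575,.11),v=.2)
print("w",get_grip_width()*88,get_tcp_pos(),get_time())
f=lambda x,k:cv2.resize(x,None,fx=k,fy=k,interpolation=cv2.INTER_CUBIC)
b=read_camera("scene");t=read_camera("top");np.save("pics/scene2.npy",b);np.save("pics/top2.npy",t)
cv2.imwrite("pics/c3.png",np.hstack([f(b[210:330,140:260,::-1],4),f(t[160:280,305:385,::-1],4)]))
E
```

```text
False
w 20.21053074648023 30.00018686056137 [0.57438256 0.21995452 0.04721231] 13.2333
[-5.04895399e-01  4.94763105e-01  1.57059615e+00  2.51515150e-04
  1.07641029e+00  8.09955493e-01]
w 19.430319521186316 [ 0.58137296 -0.30835794  0.11055915] 16.6583
```

View pics/c3.png

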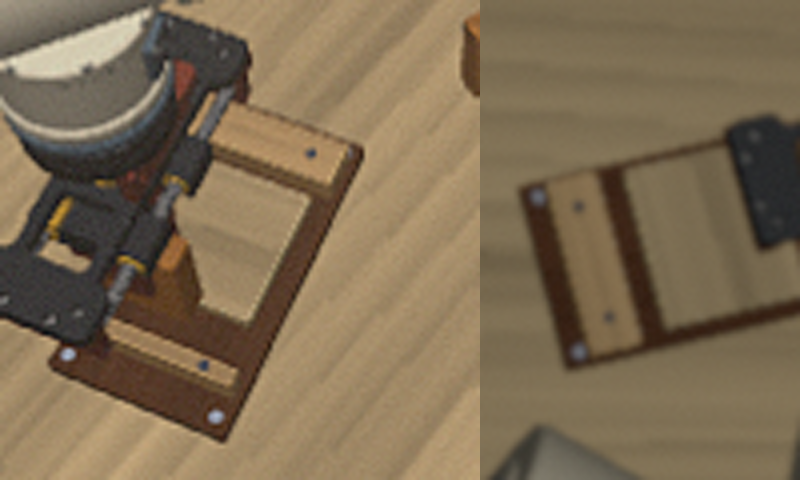

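Run:
```python
from h import *
np.set_printoptions(precision=1,suppress=True)
b=np.load("pics/scene2.npy")
t=np.array([.58137,-.30836,0]);z=.11056-.0432
k=lambda P:(proj("scene",P)-[140,210]+.5)*4-.5
B=np.array([[sx*.025,sy*.01,z] for sx,sy in((1,-1),(1,1),(-1,-1))])@rz(JY).T+t
print(k(B))
T=np.array([[.055,-.07,.034],[.055,-.082,.034],[.05,-.045,.042],[.06,-.105,.012],[.06,.105,.012]])@rz(JY).T+list(J)+[] if 0 else np.array([[.055,-.07,.034],[.055,-.082,.034],[.05,-.045,.042],[.06,-.105,.012],[.06,.105,.012]])@rz(JY).T+[*J,0]
print(k(T))
im=cv2.resize(b[210:330,140:260,::-1],None,fx=4,fy=4,interpolation=cv2.INTER_CUBIC)
for p in k(B): cv2.circle(im,tuple(p.astype(int)),2,(0,255,0),-1)
for p in k(T): cv2.circle(im,tuple(p.astype(int)),2,(255,255,0),-1)
cv2.imwrite("pics/c4.png",cv2.resize(im[80:460,60:380],None,fx=1.55,fy=1.55))
```

```text
[[187.7 325.7]
 [203.3 295.4]
 [110.9 294.8]]
[[237.  369.1]
 [228.  387.5]
 [246.6 323.4]
 [222.  439.1]
 [363.  146.5]]
```

View pics/c4.png

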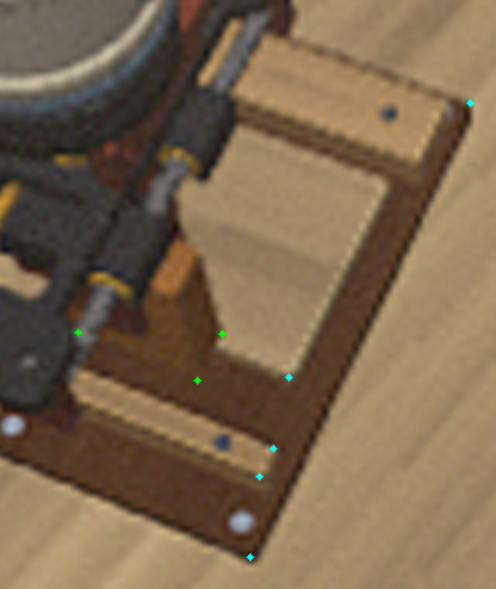

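The predicted points match the picture to within about 1 mm: the block's bottom corners (green) and the jig's corners (cyan). I'll insert gently with force checks.

Run:
```python
from h import *
dy=.0007
movel(jp(0,-.0575+dy,.095),v=.1)
print(movel(jp(0,-.0575+dy,.060),v=.05,until_force=5),get_tcp_pos(),get_ft_force(),get_ft_torque())
print(movel(jp(0,-.0575+dy,.053),v=.03,until_force=5),get_tcp_pos(),get_ft_force(),get_ft_torque(),get_time())
```

```text
False [ 0.58065214 -0.30794561  0.06008019] [ 0.24587584  0.44649236 -1.00720883] [-0.050481    0.10481217 -0.0146273 ]
True [ 0.58135601 -0.30833595  0.05477653] [ 0.09169429 -0.07852771  3.45585624] [0.01558236 0.10098046 0.00221377] 18.175
```

Run:
```python
from h import *
command_gripper(.45)
x,y,z=get_tcp_pos(); movel([x,y,.13],v=.15)
command_gripper(0.0)
movel(jp(0,0,.13),v=.2); movel(jp(0,0,.052),v=.15)
f=lambda x,k:cv2.resize(x,None,fx=k,fy=k,interpolation=cv2.INTER_CUBIC)
b=read_camera("scene")
print(movel(jp(0,0,.0325),v=.03,until_force=14),get_tcp_pos(),get_ft_force(),get_time())
wait(.3);print(get_tcp_pos(),get_ft_force())
b=read_camera("scene");t=read_camera("top")
cv2.imwrite("pics/c5.png",np.hstack([f(b[210:330,140:260,::-1],4),f(t[160:280,340:420,::-1],4)]))
```

```text
True [ 0.56673066 -0.25309963  0.03440909] [-1.89436772  0.56646459  6.94953999] 21.8583
[ 0.56673765 -0.25313103  0.03441259] [-1.39569561 -0.50510729  6.67647617]
```

View pics/c5.png

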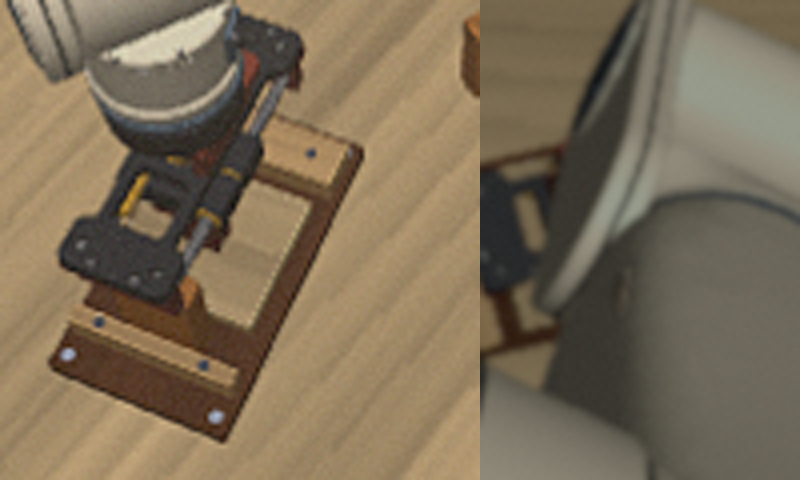

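The block stands upright in the gap at about (185,305). The panel is nearly flush, so I'll press on to its stop and hold it there.

Run:
```python
from h import *
for z in (.0335,.0325,.0315,.0305,.0295):
    movel(jp(0,0,z),v=.02); wait(.2); F=get_ft_force(); print(z,get_tcp_pos()[2],F)
    if F[2]>14: break
wait(.5); print(get_tcp_pos(),get_ft_force(),get_time())
```

```text
0.0335 0.03431939312591466 [-1.78320848  1.03623819 10.08061884]
0.0325 0.034218955572542425 [-4.55116731  1.47188346 18.09543898]
[ 0.56676254 -0.25312957  0.0341999 ] [-4.19016345  1.35333704 18.46129655] 23.6583
```

```bash
python3 -c "
from station import *
print(job_done())"
```

```text
the job is handed in; nothing more can be done
None
```

I handed the job in at about 24 s: both flaps are folded right back, the spacer stands upright in the gap beside the thin batten, and the fingers are still holding the panel at its stop (about 18 N, flush with the battens).

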